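# Clear the space behind the butter dish and flip its cover open

### The job

Open the butter dish for breakfast with your fingertips alone, grasping and lifting nothing: while the cover is still shut, push whichever of the red kitchen timer or the small tin stands close behind the hinge along the worktop, upright, until it is well out of the way of the cover's swing. Then raise the cover by its wooden tongue and tip it right over backwards until it leans fully open by its own weight, without it bumping anything. Keep the dish where it is, leave all the other things alone and finish with your hand away from everything.

Things in the scene. Friction and masses are not known exactly. Their poses are not given: they have to be found in the camera images.
- butter_dish: butter dish, loose, 0.9 kg: white stoneware tray 128 x 158 mm, 24 mm high, under a hinged steel cover (120 x 150 mm, top 72 mm above the worktop). Origin: centre of the tray's underside. Its -x is the front (tongue side), +x the hinge side, y along the hinge, z up. Wall cabinets hang 0.45 m above the worktop from 0.6 m ahead of the robot: come in low behind the dish.
- dish_hinge (a point): middle of the hinge axis, 64 mm from the dish's centre to its +x, 27 mm up. The cover's swing is clear of the timer or tin when its middle is over 115 mm to either side of here along the dish's y, or over 116 mm behind here along +x. At first the one in the way stands 48 to 56 mm behind here and 40 to 70 mm to the -y side.
- butter_cover (a joint): angle of the cover: 0 shut, grows as it opens, 1.85 rad (106 degrees) fully open on its stop. It turns about the hinge axis. The cover (about 0.22 kg, nearly no friction) falls shut from below about 1.15 rad and falls open beyond it; lifting it by the tongue takes about 1 N.
- tongue (a point): middle of the outer end of the underside of the wooden tongue (finger lift) on the cover's front: 44 mm wide along the dish's y, 10 mm thick, 32 mm out from the steel. Cover shut: this point is 51 mm above the worktop, 92 mm from the dish's centre to -x (156 mm from the hinge); below it only the worktop, the tray ends 28 mm short of it. It turns with the cover.
- timer_mid (a point): middle (31 mm up) of the wind-up kitchen timer, red dome on a white ring, 70 mm across, 62 mm high, loose, about 0.2 kg. z axis up.
- tin_mid (a point): middle (29 mm up) of the small food tin, 75 mm across, 58 mm high, loose, about 0.26 kg (the tin that stands on the open worktop, not those at the back wall). z axis up.
- mug: green and white mug, 89 mm across and 86 mm high, 120 mm with its handle; origin at the centre of its underside. A bystander: not to be disturbed.
- bowl: white prep bowl, 120 mm across, 54 mm high; origin at the centre of its underside. A bystander: not to be disturbed.
There are look-alikes about, which are no part of the job. Leave any blue or turquoise look-alike of the part that bears tin_mid alone.

How it is judged:
On the way, in this order (a step that is already met when the one before it is completed fails the run):
1. the timer or tin that stood behind the hinge has been pushed clear of the cover's swing, with the cover still shut ((x of timer_mid in the frame of butter_dish above 0.18 m or y of timer_mid in the frame of butter_dish below -0.115 m or y of timer_mid in the frame of butter_dish above 0.115 m) and (x of tin_mid in the frame of butter_dish above 0.18 m or y of tin_mid in the frame of butter_dish below -0.115 m or y of tin_mid in the frame of butter_dish above 0.115 m) and value of joint butter_cover below 0.15 rad), for 0.2 s.
2. the cover has been tipped over and lies fully open (value of joint butter_cover above 1.78 rad), for 0.2 s.
At the end, for the whole second after the job is handed in: Cover at rest fully open (joint over 1.78 of 1.85 rad); timer and tin upright, at rest, each over 115 mm to a side of the dish centre or over 180 mm behind it; dish flat and within 30 mm of its start, as are mug and bowl (value of joint butter_cover above 1.78 rad and velocity of joint butter_cover below 0.1 rad/s and (x of timer_mid in the frame of butter_dish above 0.18 m or y of timer_mid in the frame of butter_dish below -0.115 m or y of timer_mid in the frame of butter_dish above 0.115 m) and (x of tin_mid in the frame of butter_dish above 0.18 m or y of tin_mid in the frame of butter_dish below -0.115 m or y of tin_mid in the frame of butter_dish above 0.115 m) and linear speed of each of timer, tin, butter_dish below 0.02 m/s and angle between each of timer_mid, tin_mid's own z axis and vertical below 0.1 rad and angle between butter_dish's own z axis and vertical below 0.05 rad and distance of each of butter_dish, mug, bowl from where it was at the start of the episode below 0.03 m); the robot touches nothing.
It fails at once if the timer or the tin is lifted off the worktop (more than 12 mm) or tipped over (height (world z) of timer_mid above 0.043 m or height (world z) of tin_mid above 0.041 m or angle between any of timer_mid, tin_mid's own z axis and vertical above 0.4 rad).
It fails at once if both the timer and the tin are moved, though only one stood in the way (distance of each of timer_mid, tin_mid from where it was at the start of the episode above 0.03 m).
It fails at once if the cover bumps the timer or the tin (contact force between butter_cover and timer above 0.5 N or contact force between butter_cover and tin above 0.5 N).
It fails at once if the dish is lifted, tipped or shoved away (12 mm up, 0.2 rad, 30 mm) (height (world z) of butter_dish above 0.012 m or angle between butter_dish's own z axis and vertical above 0.2 rad or distance of butter_dish from where it was at the start of the episode above 0.03 m).
It fails at once if the mug or the bowl is disturbed (distance of any of mug, bowl from where it was at the start of the episode above 0.03 m).
It also fails if it takes over 58 s, if anything falls off the work surface, if the arm or the gripper's body presses on something with over 40 N, if the wrist force passes 120 N, or if a joint passes its speed limit or range.

### The arm

A 7-joint arm with a two-finger parallel gripper is mounted at the origin on a cart in front of the work surface, level with it; the furniture and walls round the work are solid. World frame = base frame: x ahead of the robot, y to its left, z up, the work surface at z = 0. Lengths are in m, angles in rad, forces in N, time in s.
With the tool pointing down it reaches from about 0.4 to 0.875 m from the base axis. Payload 19.3 kg.
Tool frame: the origin (TCP) lies midway between the tips of the shut fingers; the grasp point (between the pads) lies 19 mm behind it; z points along the fingers, y is the direction in which the jaws open and shut (so a half turn about z gives the same grasp; the last joint's range is limited). The gripper opens to 85 mm and grips with 20 to 120 N. Pads are 22 mm wide; open, the fingers measure 114 mm over their backs; the gripper's body (76 mm by 85 mm) begins 54 mm behind the grasp point. The pads swing forward as they close: fully open they stand 13 mm farther back than shut.
Start: joints at [-1.305, 0.521, -0.036, 1.599, 0.021, 1.021, -0.113], TCP at [0.206, 0.59, 0.231] pointing down, gripper open.
Joint ranges: [-2.91, 2.91], [-0.3, 2.13], [-1.5, 1.42], [0.17, 2.43], [-1.26, 4.41], [0.16, 1.93], [-2.52, 2.52]. Speed limits (rad/s): [1.89, 1.89, 2.39, 2.39, 3.01, 3.01, 3.01].

### API

Orientations are given as [roll, pitch, yaw] about the fixed x, y, z axes, in that order (R = Rz(yaw) Ry(pitch) Rx(roll)).
In Python, from workcell import telemetry, cams, workorder gives the robot as it stands. The module is installed in compiled form; this text tells all that it offers.
- The arm moves only by the tool apply_moves, never from a script. Its argument "steps" is a list of rows, each a list of 4 numbers: the shift along the tool's x, y, z in cm, then the turn about the tool's z in rad. A call has exactly 10 rows; each row is the pose to reach, as a shift and turn from the pose commanded when the call began, along the tool's axes at that moment; what a row does not reach only later rows make up. A row lasts 1/12 s, in which the tool goes at most 41.7 mm and 7.16 degrees, less where a joint would pass 70% of its speed; a pose out of reach is approached as far as the arm can. A call with a gripper value outside its range is refused whole. "claw" is the closure, from 0 (fully open) to 1 (shut), set as the call begins (left out, the last holds). The fingers move at their own pace and stop on an object; "force" is the grip in N (left out, the last holds). Time passes only in rows, so rows that repeat a pose let the fingers close, or fill a call up. It gives the time, the measured TCP pose, the force and the opening at its end, in the units of the state.
- telemetry.observe(): the state, without advancing time (a new reading comes with each control period).
- cams.grab_frame(name): name is "side" or "top" or "wrist"; returns a dict with "color" (400x640x3 uint8, red, green, blue), "mtx" (3x3 intrinsics, pixels), "k1" (the pictures are not rectified: a ray, as slopes to the right and down, at radius r is drawn at 1 + k1 r^2 times it, then the intrinsics apply), "eye" and "orientation" of the camera in the world; the wrist camera has in their place "T_tool_cam" (4x4, takes a point from camera to tool coordinates, whose origin is the TCP and whose axes are the flange's). Camera axes: x right, y down, z forward; pixel columns grow to the right and rows downward; lengths in m; the calibration is good to about 2 mm. A picture is of the moment at which its call begins: read the wrist's pose just before it. There is no depth.
- workorder.job_done(): hands the job in, once; it reports no verdict.
Trained networks look in the newest picture that a camera, given by its name, has taken for a name from the list of things; names that differ only in an ending like _2 or _b are one class to them, and where a whole thing is asked for, a point or a joint stands for the part that bears it (a point fixed in the world has none). Each returns a list of dicts, best first, with "score" (0 to 1); they miss things now and then, are a little off and sometimes report something else, mostly with a low value. They report only what shows in the picture. A call takes as long as a camera call. They do not tell look-alikes from the thing itself.
- cams.find_in(camera, name): "box" ([left, top, width, height] in pixels, round what is visible of it).
- cams.pinpoint(camera, name): "uv" ([column, row] in pixels: a listed point, or the origin of a listed thing).
The state is a dict: "clock": time; "qpos": joint angles; "qd": joint speeds; "joint_efforts": joint torques, N m; "position": TCP position; "tool_rot": TCP orientation; "force": force on the tool from outside, world axes, zero at the start; "moment": the same for the moment, N m; "grip_width": finger opening in m.
Only numpy, scipy, OpenCV 4.12 (cv2) and the standard library are available. Lean on these libraries where they do the work, as an engineer would, in place of code of your own. Each camera call takes 0.05 s, during which the arm holds its last target. There are 200 camera calls.

## Working session

There is one attempt and no reset: what is moved stays moved. The work goes in short steps, Python scripts to look and compute and a tool call to move; the robot and the scene stay as the last step left them, time stands still between calls to the robot, and variables do not carry over. Pictures are saved under pics/ and viewed, about 8 in all and at most 12, crops included, and the job is handed in when it is done.

Besides the shell and the picture viewer there is one more tool, called by a JSON object that holds its "fn" and its "kwargs". apply_moves: Moves the arm, as the interface text tells. Its arguments: {"type":"object","properties":{"steps":{"type":"array"},"claw":{"type":"number"},"force":{"type":"number"}},"required":["steps"]}

```bash
mkdir -p pics; cat > h.py <<'E'
import numpy as np, cv2
from scipy.spatial.transform import Rotation as R
from workcell import telemetry, cams, workorder
def rot(o):
    o=np.array(o,float)
    return o if o.shape==(3,3) else (R.from_quat(o).as_matrix() if o.size==4 else R.from_euler('xyz',o).as_matrix())
def campose(f,s=None):
    if 'T_tool_cam' in f:
        T=np.eye(4);T[:3,:3]=rot(s['tool_rot']);T[:3,3]=s['position'];T=T@np.array(f['T_tool_cam']);return T[:3,3],T[:3,:3]
    return np.array(f['eye']),rot(f['orientation'])
def ray(f,uv,s=None):
    K=np.array(f['mtx']);e,Q=campose(f,s)
    d=np.array([(uv[0]-K[0,2])/K[0,0],(uv[1]-K[1,2])/K[1,1]]);p=d.copy()
    for _ in range(20): p=d/(1+f['k1']*(p@p))
    v=Q@np.array([*p,1]);return e,v/np.linalg.norm(v)
def atz(f,uv,z,s=None):
    e,v=ray(f,uv,s);return e+v*(z-e[2])/v[2]
def tri(r):
    A=sum(np.eye(3)-np.outer(v,v) for e,v in r);b=sum((np.eye(3)-np.outer(v,v))@e for e,v in r);return np.linalg.solve(A,b)
def proj(f,P,s=None):
    K=np.array(f['mtx']);e,Q=campose(f,s);c=Q.T@(np.array(P)-e);p=c[:2]/c[2];p=p*(1+f['k1']*(p@p));return K[:2,:2]@p+K[:2,2]
def save(f,n,crop=None,sc=1):
    im=f['color'][:,:,::-1]
    if crop: im=im[crop[1]:crop[3],crop[0]:crop[2]]
    cv2.imwrite('pics/'+n,cv2.resize(im,None,fx=sc,fy=sc,interpolation=cv2.INTER_CUBIC))
E
python3 - <<'E'
from h import *
np.set_printoptions(precision=4,suppress=True)
s=telemetry.observe();print(s['clock'],s['position'],s['tool_rot'],s['force'])
F={}
for c in ('top','side'):
    f=F[c]=cams.grab_frame(c);save(f,c+'0.png');print(c,f['eye'],f['orientation'],f['k1'],f['mtx'][0][0])
    for n in ('butter_dish','dish_hinge','tongue','timer_mid','tin_mid','mug','bowl'):
        for d in cams.pinpoint(c,n)[:4]: print(n,np.round(d['uv'],1),round(d['score'],2),atz(f,d['uv'],{'dish_hinge':.027,'tongue':.051,'timer_mid':.031,'tin_mid':.029}.get(n,0)))
    save(f,c+'0.png')
E
```

```text
0.0 [0.2059 0.5898 0.2307] [-3.1405  0.0001  2.8058] [-0.439   0.1164 -0.3116]
top [ 0.3741 -0.1868  1.1332] [-2.9745 -0.0058 -1.5946] -0.08076913316667025 431.5439100171434
butter_dish [271.9 233.6] 0.96 [ 0.4895 -0.0737  0.    ]
dish_hinge [297.6 217.3] 0.65 [ 0.5276 -0.1432  0.027 ]
tongue [238.7 247.4] 0.75 [0.4514 0.0049 0.051 ]
timer_mid [411.4 201.5] 0.55 [ 0.5616 -0.4402  0.031 ]
tin_mid [206.8 214.8] 0.94 [0.5391 0.0924 0.029 ]
tin_mid [402.7 248.2] 0.89 [ 0.4411 -0.4111  0.029 ]
tin_mid [318.8 226.2] 0.65 [ 0.5029 -0.1974  0.029 ]
mug [366.8 156.7] 0.8 [ 0.6933 -0.3328  0.    ]
bowl [454.9 246.2] 0.78 [ 0.4442 -0.5568  0.    ]
side [0.393  0.766  0.5532] [-2.0351  0.0095 -2.9628] -0.07866967645441944 396.79499341569294
butter_dish [335.7 240.1] 0.92 [ 0.4981 -0.0853  0.    ]
dish_hinge [327.4 221.7] 0.92 [ 0.5262 -0.1284  0.027 ]
tongue [352.1 241.1] 0.88 [ 0.4504 -0.0087  0.051 ]
timer_mid [330.4 176.7] 0.56 [ 0.5593 -0.4116  0.031 ]
tin_mid [309.5 269.6] 0.93 [0.533  0.0849 0.029 ]
tin_mid [369.7 179.8] 0.73 [ 0.4314 -0.4116  0.029 ]
tin_mid [339.9 209.3] 0.54 [ 0.5017 -0.198   0.029 ]
mug [287.6 194.6] 0.85 [ 0.6823 -0.3216  0.    ]
bowl [368.9 169.4] 0.93 [ 0.4414 -0.5683  0.    ]
bowl [285.5 192.6] 0.16 [ 0.6924 -0.3346  0.    ]
```

View pics/top0.png

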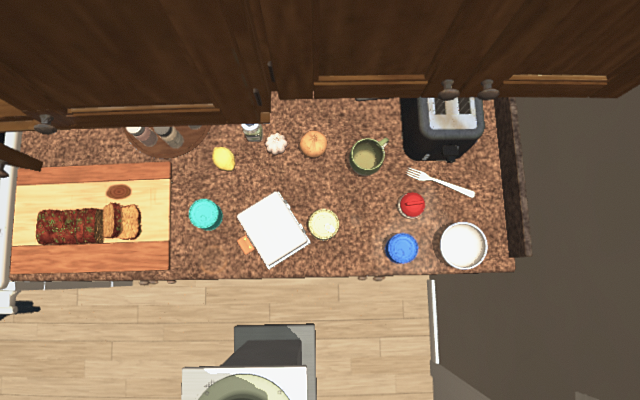

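View pics/side0.png

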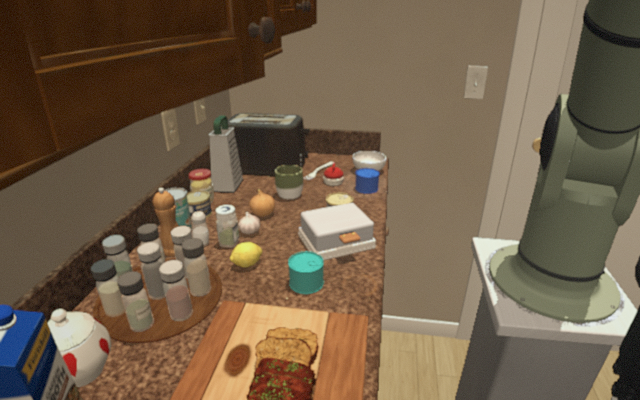

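```bash
python3 - <<'E'
from h import *
np.set_printoptions(precision=4,suppress=True)
F={c:cams.grab_frame(c) for c in ('top','side')}
P={c:{n:[d['uv'] for d in cams.pinpoint(c,n)] for n in ('butter_dish','dish_hinge','tongue','tin_mid')} for c in F}
def pick(c,n):
    L=P[c][n]
    return min(L,key=lambda u:np.hypot(*(np.array(u)-{'top':(320,225),'side':(340,207)}[c]))) if n=='tin_mid' else L[0]
T={n:tri([ray(F[c],pick(c,n)) for c in F]) for n in P['top']}
for n in T: print(n,T[n])
m=np.array({n:(T[n][:2]) for n in T}['dish_hinge'])-T['tongue'][:2];print('len',np.hypot(*m),'yaw',np.arctan2(m[1],m[0]))
# fit pose to pinpoints of both views
from scipy.optimize import least_squares
L={'butter_dish':(0,0,0),'dish_hinge':(.064,0,.027),'tongue':(-.092,0,.051)}
def W(p,l): c,s=np.cos(p[2]),np.sin(p[2]);return [p[0]+c*l[0]-s*l[1],p[1]+s*l[0]+c*l[1],l[2]]
r=least_squares(lambda p:np.concatenate([proj(F[c],W(p,L[n]))-pick(c,n) for c in F for n in L]),[.49,-.08,-1.06],loss='soft_l1');p=r.x
print('pose',p,r.fun)
t=np.mean([atz(F[c],pick(c,'tin_mid'),.029) for c in F],0)
c,s=np.cos(p[2]),np.sin(p[2]);d=t[:2]-p[:2];print('tin',t,'dish frame',c*d[0]+s*d[1],-s*d[0]+c*d[1])
ims=[]
for cn,box in (('top',(190,165,350,285)),('side',(280,170,400,260))):
    k=640//(box[2]-box[0]);im=cv2.resize(F[cn]['color'][box[1]:box[3],box[0]:box[2],::-1],None,fx=k,fy=k,interpolation=cv2.INTER_CUBIC)
    def pl(pts,col):
        q=np.array([(proj(F[cn],x)-box[:2]+.5)*k for x in pts]);cv2.polylines(im,[q.astype(np.int32)],True,col,1)
    for (a,b,z,col,o) in ((.064,.079,.0,(0,0,255),0),(.060,.075,.072,(0,255,0),0)):
        pl([W(p,(i*a,j*b,z)) for i,j in((1,1),(1,-1),(-1,-1),(-1,1))],col)
    pl([W(p,(x,y,.056)) for x,y in ((-.092,.022),(-.092,-.022),(-.06,-.022),(-.06,.022))],(255,0,0))
    for z in (0,.058): pl([[t[0]+.0375*np.cos(a),t[1]+.0375*np.sin(a),z] for a in np.linspace(0,6.28,30)],(255,0,255))
    cv2.imwrite(f'pics/fit_{cn}.png',cv2.resize(im,(640,480)))
a=[cv2.imread(f'pics/fit_{c}.png') for c in F];cv2.imwrite('pics/fit.png',cv2.resize(np.hstack(a),(800,300)) if 0 else cv2.resize(np.vstack(a),(450,600)) if 0 else a[0]);cv2.imwrite('pics/fit2.png',a[1])
E
```

```text
butter_dish [ 0.498  -0.0791  0.0061]
dish_hinge [ 0.5288 -0.1449  0.0247]
tongue [0.4497 0.0046 0.0527]
tin_mid [ 0.5083 -0.2068  0.0134]
len 0.16913063712545026 yaw -1.0841148424815505
pose [ 0.4964 -0.0804 -1.058 ] [ 0.6135 -0.1579 -3.4188  0.4746  2.0094 -0.7908  1.6983  2.0009 -0.251
  0.8925 -0.3156 -0.5268]
tin [ 0.5057 -0.1922  0.029 ] dish frame 0.10198335345664344 -0.04675471395541196
```

View pics/fit.png

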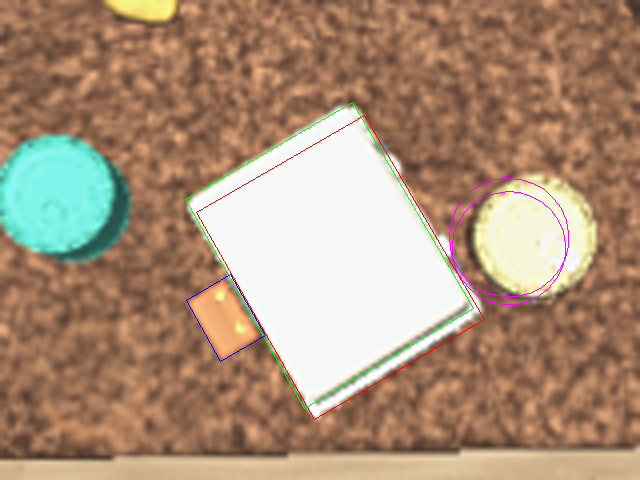

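View pics/fit2.png

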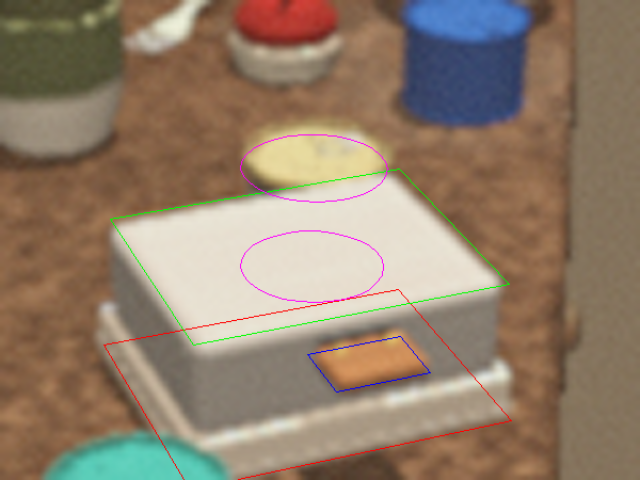

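Top view: the dish is at (272,230) and its tongue at (246,243). The cream tin behind the hinge is at (323.7,223.3), dish frame about (0.117,-0.053), which fits the description. The turquoise tin (205,214) and blue tin (402,248) are look-alikes, and the timer (412,204) stands far off. The fit crops confirm this, so I'm moving now.

{"fn": "apply_moves", "kwargs": {"steps": [[-2.7,-2.8,0,0.11],[-5.4,-5.6,0,0.22],[-8.1,-8.4,0,0.33],[-10.8,-11.2,0,0.44],[-13.5,-14,0,0.55],[-16.2,-16.8,0,0.66],[-18.9,-19.6,0,0.77],[-21.6,-22.4,0,0.88],[-24.3,-25.2,0,0.99],[-27,-28,0,1.1]], "claw": 0.53}}

```text
clock: 2.13
position: [0.369, 0.2351, 0.2316]
tool_rot: [3.141, -0.001, 1.701]
force: [1.8, 0.7, -0.6]
grip_width: 0.0397
```

```bash
cat >> h.py <<'E'
np.set_printoptions(precision=4,suppress=True)
DP=np.array([.4964,-.0804,-1.058])
def D2W(x,y): c,s=np.cos(DP[2]),np.sin(DP[2]);return np.array([DP[0]+c*x-s*y,DP[1]+s*x+c*y])
def W2D(p): c,s=np.cos(DP[2]),np.sin(DP[2]);d=np.array(p[:2])-DP[:2];return np.array([c*d[0]+s*d[1],-s*d[0]+c*d[1]])
def go(P,yaw):
    s=telemetry.observe();Q=rot(s['tool_rot']);y0=np.arctan2(Q[1,0],Q[0,0])
    print('t',s['clock'],'pos',s['position'],'dish',W2D(s['position']),'yaw',y0,'F',s['force'],'w',s['grip_width'],'q',s['qpos'])
    print('delta cm',Q.T@(np.array(P)-s['position'])*100,'turn',-(yaw-y0))
E
python3 - <<'E'
from h import *
f=cams.grab_frame('top');print(atz(f,(323.7,223.3),.058),W2D(atz(f,(323.7,223.3),.058)))
go([*D2W(.120,.005),.23],.513)
E
```

```text
[ 0.5066 -0.2096  0.058 ] [ 0.1176 -0.0545]
t 2.1833 pos [0.3717 0.2286 0.2317] dish [-0.3305  0.0429] yaw 1.6851042537174725 F [  4.4892 -10.5364  -0.1704] w 0.04015768113214149 q [-0.9614  0.228   0.3223  2.0828 -0.0938  0.8442 -0.4701]
delta cm [-42.988   13.9852   0.2414] turn 1.1721042537174724
```

{"fn": "apply_moves", "kwargs": {"steps": [[-3.6,1.2,0,0.11],[-7.2,2.4,0,0.22],[-10.8,3.6,0,0.33],[-14.4,4.8,0,0.44],[-18,6,0,0.55],[-21.6,7,0,0.66],[-25.2,8.2,0,0.77],[-28.8,9.4,0,0.88],[-32.4,10.6,0,0.99],[-36,11.7,0,1.1]]}}

```text
clock: 3.02
position: [0.5337, -0.1059, 0.2314]
tool_rot: [3.141, -0.001, 0.601]
force: [0.2, 0.8, 0.6]
grip_width: 0.0401
```

```bash
python3 - <<'E'
from h import *
go([*D2W(.120,.005),.10],.513)
E
```

```text
t 3.0167 pos [ 0.5337 -0.1059  0.2314] dish [0.0405 0.02  ] yaw 0.6010991192478244 F [0.1669 0.8047 0.621 ] w 0.040149438126344236 q [-0.3849  0.4668  0.6553  1.8391 -0.344   0.9507 -0.5479]
delta cm [-2.2036  7.783  13.1438] turn 0.08809911924782443
```

{"fn": "apply_moves", "kwargs": {"steps": [[-0.7,2.6,0,0.03],[-1.4,5.2,0,0.06],[-2.2,7.8,0,0.088],[-2.2,7.8,3,0.088],[-2.2,7.8,6,0.088],[-2.2,7.8,9,0.088],[-2.2,7.8,11.5,0.088],[-2.2,7.8,13,0.088],[-2.2,7.8,13,0.088],[-2.2,7.8,13,0.088]]}}

```text
clock: 3.85
position: [0.5591, -0.181, 0.1013]
tool_rot: [-3.141, 0.001, 0.518]
force: [-0.1, -0.3, 0.4]
grip_width: 0.0404
```

```bash
python3 - <<'E'
from h import *
go([*D2W(.120,.005),.018],.513)
s=telemetry.observe();f=cams.grab_frame('wrist');im=f['color'][:,:,::-1].copy()
t=[.5066,-.2096]
for P in ([[t[0]+.0375*np.cos(a),t[1]+.0375*np.sin(a),.058] for a in np.linspace(0,6.28,30)],[[*D2W(.064,y),.024] for y in (-.079,.079)]):
    cv2.polylines(im,[np.array([proj(f,p,s) for p in P]).astype(np.int32)],False,(255,0,255),1)
cv2.imwrite('pics/w1.png',im)
E
```

```text
t 3.85 pos [ 0.5591 -0.181   0.1013] dish [0.1184 0.0053] yaw 0.5176610246121822 F [-0.0694 -0.2882  0.3813] w 0.04042815720853757 q [-0.1529  0.7064  0.5432  1.825  -0.5114  0.7546 -0.387 ]
delta cm [-0.0265  0.1606  8.3261] turn 0.004661024612182207
```

View pics/w1.png

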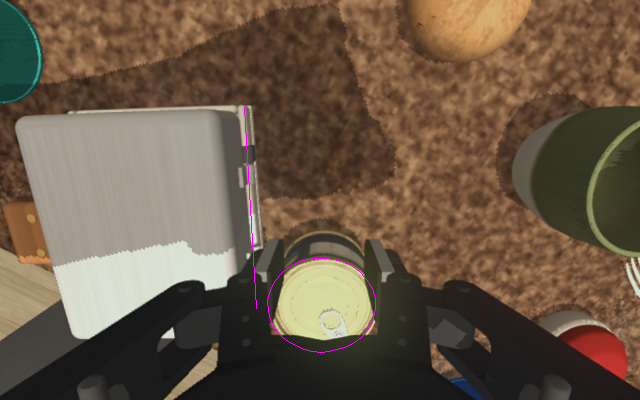

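{"fn": "apply_moves", "kwargs": {"steps": [[0.2,0.5,1,0],[0.2,0.5,2.5,0],[0.2,0.5,4,0],[0.2,0.5,5.5,0],[0.2,0.5,6.5,0],[0.2,0.5,7.2,0],[0.2,0.5,7.6,0],[0.2,0.5,7.6,0],[0.2,0.5,7.6,0],[0.2,0.5,7.6,0]]}}

```text
clock: 4.73
position: [0.5639, -0.1844, 0.026]
tool_rot: [3.141, -0.001, 0.518]
force: [-0.7, -0.3, 0.4]
grip_width: 0.0401
```

```bash
python3 - <<'E'
from h import *
go([*D2W(.124,-.09),.025],.513)
E
```

```text
t 4.7333 pos [ 0.5639 -0.1844  0.026 ] dish [0.1238 0.0078] yaw 0.5177158899019766 F [-0.6572 -0.2888  0.4253] w 0.04013869141400976 q [-0.0909  0.8182  0.4577  1.8332 -0.5826  0.6263 -0.3292]
delta cm [-9.7807 -0.0259  0.0905] turn 0.004715889901976578
```

{"fn": "apply_moves", "kwargs": {"steps": [[-0.8,0,0,0],[-1.4,0,0,0],[-1.9,0,0,0],[-2.4,0,0,0],[-2.9,0,0,0],[-3.4,0,0,0],[-3.9,0,0,0],[-4.4,0,0,0],[-4.9,0,0,0],[-5.4,0,0,0]]}}

```text
clock: 5.57
position: [0.5164, -0.2113, 0.0254]
tool_rot: [3.141, -0.0, 0.518]
force: [2.7, 2.8, 2.5]
grip_width: 0.0402
```

{"fn": "apply_moves", "kwargs": {"steps": [[-0.5,0,0,0],[-1.0,0,0,0],[-1.5,0,0,0],[-2.0,0,0,0],[-2.5,0,0,0],[-3.0,0,0,0],[-3.5,0,0,0],[-4.0,0,0,0],[-4.3,0,0,0],[-4.5,0,0,0]]}}

```text
clock: 6.4
position: [0.477, -0.2336, 0.0253]
tool_rot: [-3.142, 0.0, 0.517]
force: [3.8, 2.0, 3.1]
grip_width: 0.0404
```

```bash
python3 - <<'E'
from h import *
go([*D2W(.124,-.09),.025],.513)
f=cams.grab_frame('top');save(f,'t2.png',(190,145,430,295),3)
E
```

```text
t 6.4 pos [ 0.477  -0.2336  0.0253] dish [ 0.1239 -0.092 ] yaw 0.5173259571650635 F [3.799  1.973  3.1404] w 0.04039979954043517 q [ 0.0494  0.7472  0.4132  1.9966 -0.5859  0.516  -0.1694]
delta cm [0.2025 0.006  0.031 ] turn 0.004325957165063454
```

View pics/t2.png

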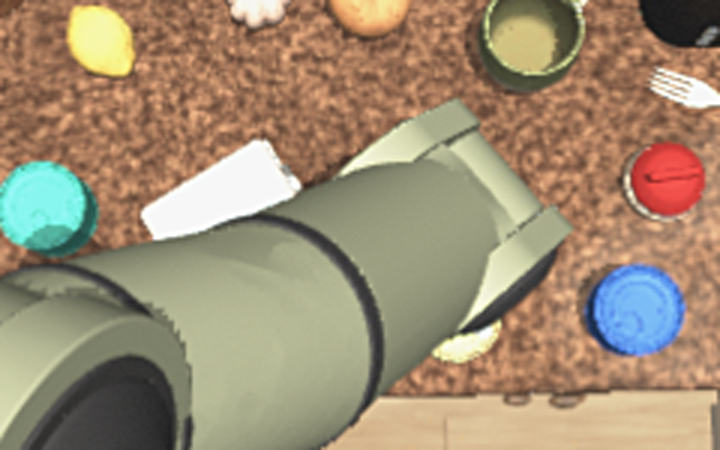

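{"fn": "apply_moves", "kwargs": {"steps": [[1,0,0,0],[2.5,0,0,0],[3,0,-1,0],[3,0,-4,0],[3,0,-8,0],[3,0,-12,0],[3,0,-15,-0.1],[3,0,-17,-0.2],[3,0,-18,-0.3],[3,0,-18,-0.4]], "claw": 1}}

```text
clock: 7.28
position: [0.505, -0.2181, 0.2084]
tool_rot: [3.138, -0.001, 0.924]
force: [0.8, -0.4, 0.0]
grip_width: 0.0001
```

```bash
python3 - <<'E'
from h import *
go([*D2W(-.14,0),.2],2.084)
E
```

```text
t 7.2833 pos [ 0.505  -0.2181  0.2084] dish [ 0.1242 -0.0601] yaw 0.923641089496532 F [ 0.7807 -0.4249  0.0483] w 7.106340236252513e-05 q [-0.0889  0.4812  0.5393  1.8472 -0.3101  0.8935 -0.051 ]
delta cm [ 16.058  -21.8278   0.7831] turn -1.1603589105034682
```

{"fn": "apply_moves", "kwargs": {"steps": [[1.6,-2.2,0,-0.12],[3.8,-5.2,0,-0.24],[6.2,-8.4,0,-0.36],[8.6,-11.6,0,-0.48],[10.8,-14.6,0,-0.6],[12.8,-17.2,0,-0.72],[14.6,-19.6,0,-0.84],[16,-21.8,0,-0.96],[16,-21.8,0,-1.08],[16,-21.8,0,-1.16]]}}

```text
clock: 8.12
position: [0.4275, 0.0431, 0.206]
tool_rot: [3.142, 0.0, 2.088]
force: [0.6, -1.0, -0.9]
grip_width: 0.0002
```

```bash
python3 - <<'E'
from h import *
go([*D2W(-.135,0),.035],2.084)
s=telemetry.observe();fw=cams.grab_frame('wrist')
print('w',[(d['uv'],d['score'],atz(fw,d['uv'],.051,s)) for d in cams.pinpoint('wrist','tongue')],proj(fw,[*D2W(-.092,0),.051],s))
f=cams.grab_frame('side')
for n in('tongue','tin_mid'):print('s',n,[(d['uv'],d['score'],atz(f,d['uv'],.05 if n=='tongue' else .029)) for d in cams.pinpoint('side',n)])
f=cams.grab_frame('top')
for n in('tongue','tin_mid'):print('t',n,[(d['uv'],d['score'],W2D(atz(f,d['uv'],.05 if n=='tongue' else .029))) for d in cams.pinpoint('top',n)])
a=f['color'][130:330,190:440];im=np.hstack([cv2.resize(a,(500,400)),cv2.resize(fw['color'],(640,400))])[:,:,::-1]
cv2.imwrite('pics/t3.png',cv2.resize(im,(800,281)))
E
```

```text
t 8.1167 pos [0.4275 0.0431 0.206 ] dish [-0.1414  0.0005] yaw 2.088012184654849 F [ 0.6331 -0.972  -0.8731] w 0.00022785932679549915 q [-0.434   0.2533  0.2324  2.1246 -0.0826  0.7718  0.3678]
delta cm [-0.6388 -0.0562 17.0954] turn 0.004012184654849094
w [] [323.8536 235.7768]
s tongue [([351.9, 243.8], 0.59, array([0.4499, 0.0011, 0.05  ]))]
s tin_mid [([363.5, 203.6], 0.96, array([ 0.4396, -0.2426,  0.029 ])), ([308.2, 273.5], 0.67, array([0.5331, 0.0988, 0.029 ])), ([367.4, 179.8], 0.59, array([ 0.4387, -0.4104,  0.029 ]))]
t tongue [([238.8, 247.7], 0.91, array([-0.0967,  0.002 ]))]
t tin_mid [([339.8, 250.7], 0.96, array([ 0.1191, -0.1332])), ([205.9, 214.0], 0.74, array([-0.1307,  0.125 ])), ([397.9, 246.5], 0.71, array([ 0.2527, -0.2004]))]
```

View pics/t3.png

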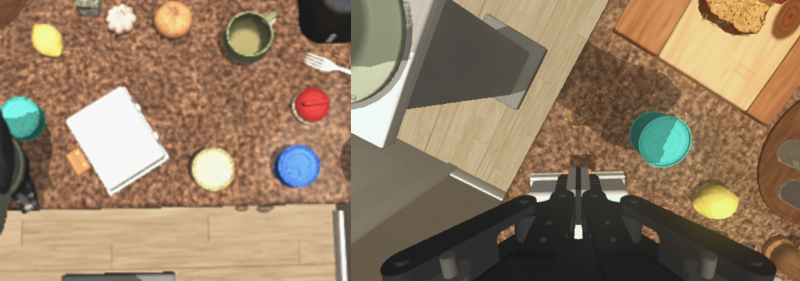

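{"fn": "apply_moves", "kwargs": {"steps": [[-0.2,0,2,0],[-0.4,0,5,0],[-0.6,0,8,0],[-0.6,0,11,0],[-0.6,0,13.5,0],[-0.6,0,15.5,0],[-0.6,0,16.7,0],[-0.6,0,17.1,0],[-0.6,0,17.1,0],[-0.6,0,17.1,0]]}}

```text
clock: 9.35
position: [0.4308, 0.0358, 0.0347]
tool_rot: [3.141, 0.0, 2.077]
force: [0.7, -0.7, 0.4]
grip_width: -0.0003
```

{"fn": "apply_moves", "kwargs": {"steps": [[-0.4,0,0,0],[-0.8,0,0,0],[-1.2,0,0,0],[-1.5,0,0,0],[-1.8,0,0,0],[-2,0,0,0],[-2.2,0,0,0],[-2.4,0,0,0],[-2.5,0,0,0],[-2.5,0,0,0]]}}

```text
clock: 10.18
position: [0.4428, 0.0139, 0.0343]
tool_rot: [-3.142, 0.0, 2.078]
force: [0.9, -0.2, 1.0]
grip_width: 0.0002
```

```bash
python3 - <<'E'
from h import *
go([*D2W(-.1,0),.035],2.084)
f=cams.grab_frame('side');save(f,'s4.png',(280,150,440,270),5)
E
```

```text
t 10.1833 pos [0.4428 0.0139 0.0343] dish [-0.1085 -0.0005] yaw 2.077539786376705 F [ 0.9432 -0.204   1.0027] w 0.0001801915349600802 q [-0.2523  0.6038  0.1131  2.2066 -0.1932  0.3401  0.53  ]
delta cm [-0.8456  0.0549 -0.0719] turn -0.006460213623295186
```

View pics/s4.png

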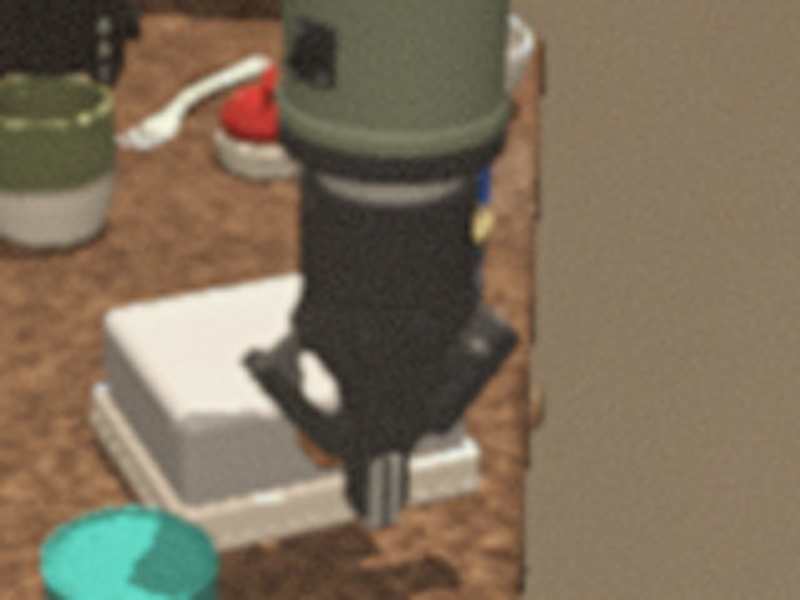

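{"fn": "apply_moves", "kwargs": {"steps": [[-0.1,0,0,0],[-0.2,0,0,0],[-0.3,0,0,0],[-0.4,0,0,0],[-0.5,0,0,0],[-0.6,0,0,0],[-0.7,0,0,0],[-0.7,0,0,0],[-0.7,0,0,0],[-0.7,0,0,0]]}}

```text
clock: 11.07
position: [0.4461, 0.0079, 0.0343]
tool_rot: [-3.142, -0.0, 2.078]
force: [0.0, -0.8, 0.1]
grip_width: 0.0001
```

```bash
python3 - <<'E'
from h import *
go([*D2W(-.1,0),.035],2.084)
E
```

```text
t 11.0667 pos [0.4461 0.0079 0.0343] dish [-0.1016 -0.0005] yaw 2.0777306103986453 F [ 0.0369 -0.8235  0.1424] w 7.464525527401564e-05 q [-0.237   0.6062  0.1122  2.1988 -0.1896  0.3453  0.541 ]
delta cm [-0.164   0.0522 -0.0714] turn -0.006269389601354813
```

{"fn": "apply_moves", "kwargs": {"steps": [[-0.1,0,0,0],[-0.2,0,0,0],[-0.3,0,0,0],[-0.4,0,0,0],[-0.5,0,0,0],[-0.5,0,0,0],[-0.5,0,0,0],[-0.5,0,0,0],[-0.5,0,0,0],[-0.5,0,0,0]]}}

```text
clock: 11.9
position: [0.4479, 0.0043, 0.0342]
tool_rot: [-3.141, -0.001, 2.079]
force: [-3.7, 6.4, 2.7]
grip_width: 0.0001
```

```bash
python3 - <<'E'
from h import *
go([*D2W(-.1,0),.035],2.084)
E
```

```text
t 11.9 pos [0.4479 0.0043 0.0342] dish [-0.0976 -0.0007] yaw 2.0787855893077665 F [-3.7423  6.3708  2.6899] w 0.00010749888491996694 q [-0.2264  0.6079  0.1107  2.1933 -0.1875  0.3501  0.5491]
delta cm [ 0.2421  0.0703 -0.0773] turn -0.005214410692233606
```

{"fn": "apply_moves", "kwargs": {"steps": [[-0.1,0,-0.4,0],[-0.2,0,-0.9,0],[-0.35,0,-1.5,0],[-0.55,0,-2.1,0],[-0.75,0,-2.6,0],[-0.9,0,-3.1,0],[-1.1,0,-3.6,0],[-1.3,0,-4.1,0],[-1.5,0,-4.5,0],[-1.5,0,-4.5,0]]}}

```text
clock: 12.73
position: [0.4559, -0.0092, 0.0799]
tool_rot: [3.141, -0.001, 2.078]
force: [-2.7, 6.2, 3.3]
grip_width: 0.0002
```

```bash
python3 - <<'E'
from h import *
go([*D2W(-.1,0),.035],2.084)
f=cams.grab_frame('side');save(f,'s5.png',(280,150,440,270),5)
E
```

```text
t 12.7333 pos [ 0.4559 -0.0092  0.0799] dish [-0.0819 -0.0004] yaw 2.0780686103511057 F [-2.6877  6.2131  3.276 ] w 0.00024243419519884095 q [-0.2224  0.5202  0.1464  2.16   -0.1619  0.4711  0.5565]
delta cm [1.8049 0.0276 4.4932] turn -0.005931389648894392
```

View pics/s5.png

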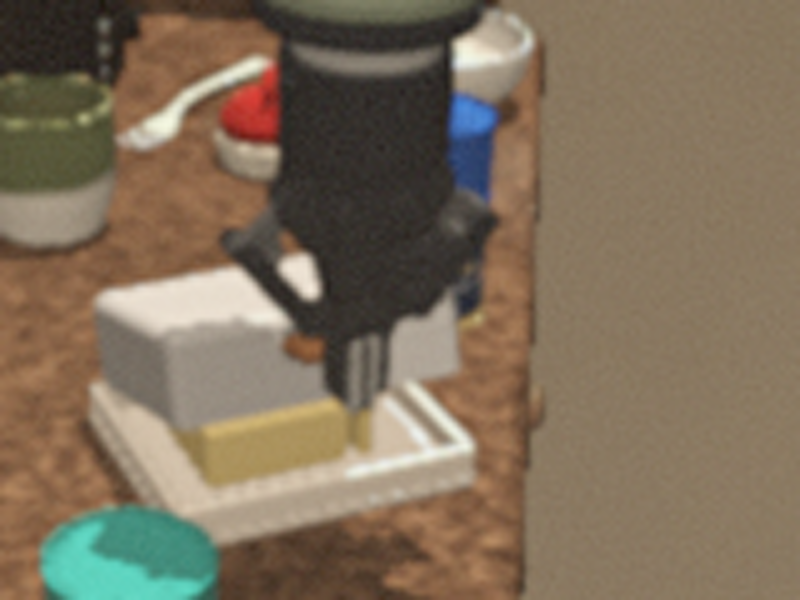

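{"fn": "apply_moves", "kwargs": {"steps": [[-0.2,0,-0.7,0],[-0.5,0,-1.4,0],[-0.9,0,-2.0,0],[-1.35,0,-2.7,0],[-1.8,0,-3.3,0],[-2.35,0,-3.9,0],[-2.9,0,-4.4,0],[-3.5,0,-5.0,0],[-4.1,0,-5.5,0],[-4.7,0,-6.0,0]]}}

```text
clock: 13.62
position: [0.4789, -0.0514, 0.1398]
tool_rot: [-3.142, 0.0, 2.077]
force: [-0.4, 1.0, -0.4]
grip_width: 0.0
```

```bash
python3 - <<'E'
from h import *
go([*D2W(-.1,0),.035],2.084)
f=cams.grab_frame('side');save(f,'s6.png',(260,110,420,270),3.75)
E
```

```text
t 13.6167 pos [ 0.4789 -0.0514  0.1398] dish [-0.0338 -0.001 ] yaw 2.0774631783977227 F [-0.3753  0.9665 -0.4418] w 4.830277135056101e-05 q [-0.1585  0.4398  0.1838  2.062  -0.1286  0.6502  0.6174]
delta cm [ 6.6195  0.0603 10.4805] turn -0.006536821602277421
```

View pics/s6.png

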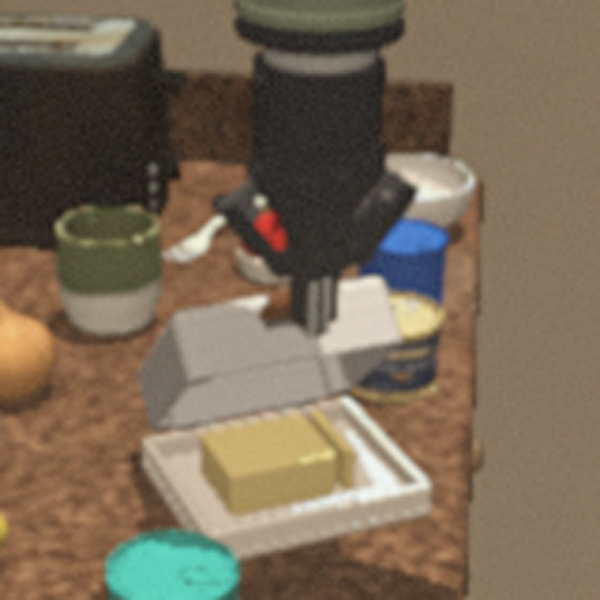

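{"fn": "apply_moves", "kwargs": {"steps": [[-0.7,0,-0.5,0],[-1.3,0,-0.9,0],[-1.9,0,-1.2,0],[-2.5,0,-1.5,0],[-3.0,0,-1.7,0],[-3.5,0,-1.9,0],[-3.9,0,-2.1,0],[-4.3,0,-2.2,0],[-4.7,0,-2.3,0],[-5.1,0,-2.4,0]]}}

```text
clock: 14.5
position: [0.5035, -0.0955, 0.1633]
tool_rot: [-3.141, -0.0, 2.078]
force: [-0.1, 0.7, 0.4]
grip_width: 0.0001
```

{"fn": "apply_moves", "kwargs": {"steps": [[-0.3,0,-0.1,0],[-0.6,0,-0.2,0],[-0.9,0,-0.3,0],[-1.2,0,-0.4,0],[-1.5,0,-0.4,0],[-1.8,0,-0.4,0],[-2.1,0,-0.5,0],[-2.4,0,-0.5,0],[-2.7,0,-0.5,0],[-3,0,-0.5,0]]}}

```text
clock: 15.33
position: [0.5181, -0.1218, 0.1683]
tool_rot: [3.142, 0.0, 2.078]
force: [0.7, 0.3, -0.7]
grip_width: -0.0002
```

```bash
python3 - <<'E'
from h import *
go([*D2W(-.1,0),.035],2.084)
f=cams.grab_frame('side');save(f,'s7.png',(260,110,420,270),3.75)
E
```

```text
t 15.3333 pos [ 0.5181 -0.1218  0.1683] dish [ 0.0467 -0.0014] yaw 2.077711651853252 F [ 0.7316  0.3094 -0.6534] w -0.0002338286477189452 q [-0.0297  0.4653  0.2     1.9146 -0.1278  0.7739  0.7481]
delta cm [14.6685  0.0521 13.3292] turn -0.006288348146747946
```

View pics/s7.png

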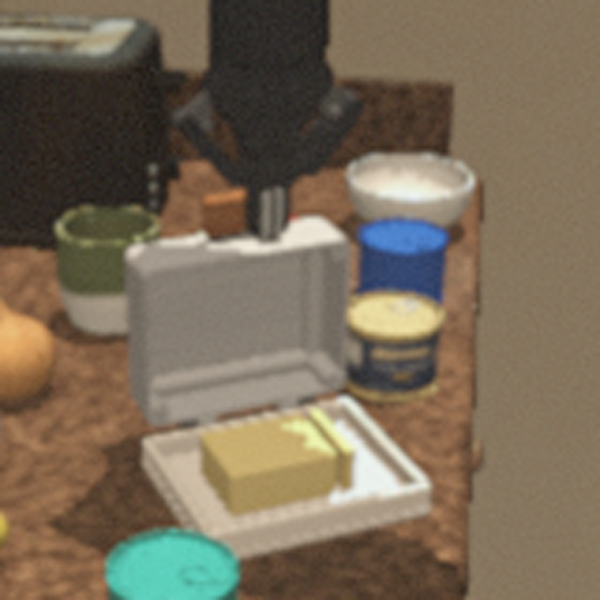

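The cover now leans back past its balance point. I'm withdrawing the hand forward, then up and to the left.

{"fn": "apply_moves", "kwargs": {"steps": [[1,0,0,0],[3,0,0,0],[6,0,0,0],[9,0,0,0],[12,0,-1,0],[15,0,-2,0],[18,0,-3,0],[21,0,-4,0],[24,0,-5,0],[26,0,-6,0]]}}

```text
clock: 16.22
position: [0.3897, 0.1081, 0.2288]
tool_rot: [-3.142, -0.0, 2.08]
force: [-0.0, 0.2, 0.5]
grip_width: -0.0001
```

{"fn": "apply_moves", "kwargs": {"steps": [[0,0,0,0],[0,0,0,0],[0,0,0,0],[0,0,0,0],[0,0,0,0],[0,0,0,0],[0,0,0,0],[0,0,0,0],[0,0,0,0],[0,0,0,0]]}}

```text
clock: 17.05
position: [0.3917, 0.1057, 0.2283]
tool_rot: [-3.142, 0.0, 2.078]
force: [-0.4, -0.3, -0.3]
grip_width: -0.0003
```

```bash
python3 - <<'E'
from h import *
from scipy.optimize import brentq
go([*D2W(-.1,0),.035],2.084)
F={c:cams.grab_frame(c) for c in ('top','side')}
r={}
for c in F:
    for n in ('tongue','tin_mid','mug','bowl','butter_dish','timer_mid'):
        L=cams.pinpoint(c,n);z={'tongue':.17,'tin_mid':.029,'timer_mid':.031}.get(n,0)
        print(c,n,[(np.round(d['uv'],1),round(d['score'],2),atz(F[c],d['uv'],z)[:2],W2D(atz(F[c],d['uv'],z))) for d in L[:3]])
    def corner(th): 
        a=[-.156*np.cos(th)+.024*np.sin(th),.156*np.sin(th)+.024*np.cos(th)];return proj(F[c],[*D2W(.064+a[0],0),.027+a[1]])
    print('tongue expected at 1.7,1.78,1.85',[corner(t) for t in(1.7,1.78,1.85)])
a=F['top']['color'][110:310,190:440];b=F['side']['color'][110:290,250:430]
cv2.imwrite('pics/f8.png',cv2.resize(np.hstack([cv2.resize(a,(500,400)),cv2.resize(b,(400,400))])[:,:,::-1],(800,356)))
E
```

```text
t 17.05 pos [0.3917 0.1057 0.2283] dish [-0.2136  0.0001] yaw 2.07750807077418 F [-0.3578 -0.3002 -0.2893] w -0.00025317119169075583 q [-0.54    0.1754  0.1479  2.1474 -0.0351  0.821   0.1363]
delta cm [-11.3548   0.0585  19.3271] turn -0.00649192922581987
top tongue [(array([313.9, 192.1]), 0.72, array([ 0.5647, -0.1868]), array([0.1262, 0.0073]))]
top tin_mid [(array([341. , 248.1]), 0.96, array([ 0.4453, -0.2528]), array([ 0.1251, -0.129 ])), (array([400.9, 245.6]), 0.72, array([ 0.4478, -0.4068]), array([ 0.2606, -0.2025])), (array([208.1, 213.1]), 0.68, array([0.5435, 0.0891]), array([-0.1246,  0.1242]))]
top mug [(array([367.3, 157. ]), 0.59, array([ 0.6924, -0.3341]), array([0.3173, 0.0463]))]
top bowl [(array([454.5, 249.7]), 0.64, array([ 0.435, -0.555]), array([ 0.3835, -0.2863])), (array([275.1, 231.7]), 0.5, array([ 0.4944, -0.0822]), array([ 0.0005, -0.0026]))]
top butter_dish [(array([273.6, 229.3]), 0.57, array([ 0.5008, -0.0782]), array([0.0003, 0.0049]))]
top timer_mid [(array([413.5, 204.1]), 0.8, array([ 0.5546, -0.4453]), array([ 0.3465, -0.1283]))]
tongue expecte
[... 447 characters left out ...]
0.134 ,  0.1138])), (array([368.5, 179.2]), 0.78, array([ 0.4355, -0.4158]), array([ 0.2623, -0.2176]))]
side mug [(array([286. , 191.8]), 0.65, array([ 0.6922, -0.3405]), array([0.3228, 0.043 ]))]
side bowl [(array([365.4, 170.1]), 0.52, array([ 0.4535, -0.5597]), array([ 0.3966, -0.2726])), (array([318.9, 158.7]), 0.2, array([ 0.6376, -0.6453]), array([ 0.5615, -0.1541]))]
side butter_dish [(array([331.1, 238.5]), 0.69, array([ 0.5108, -0.0909]), array([0.0162, 0.0074]))]
side timer_mid [(array([333.1, 175.5]), 0.55, array([ 0.5519, -0.4227]), array([ 0.3256, -0.1196]))]
tongue expected at 1.7,1.78,1.85 [array([321.4648, 161.0117]), array([319.8949, 160.863 ]), array([318.5893, 161.049 ])]
```

View pics/f8.png

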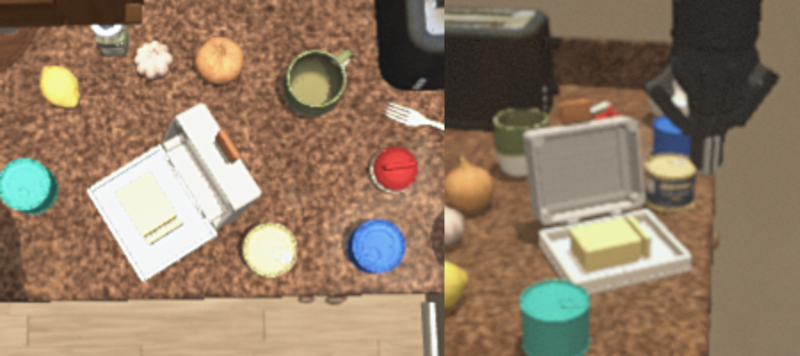

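```bash
python3 -c "
from workcell import workorder;print(workorder.job_done())"
```

```text
the job is handed in; nothing more can be done
None
```

The butter dish is open and the job is handed in. The hand-in reports no verdict, so this rests on my last pictures, taken at about 17 s of the 58 s allowed.

**What I did:** I pushed the cream tin behind the hinge sideways along the worktop with two part-open fingertips while the cover was shut. Then I raised the cover by pressing the shut fingertips against the end of its tongue and following it up and back until it fell open on its own. Nothing was gripped.

**Last checks:**
- **Cover:** In both views the tongue was closer to where it should be at 1.85 rad than at 1.70 rad. The side view was 3 px from the 1.85 prediction. The top view was about 4 px away, nearly equal for 1.78 and 1.85. I could not read the joint angle directly.
- **Tin:** It stands upright at 129 mm (top view) to 138 mm (side view) to the -y side of the dish centre; 115 mm was needed.
- **Dish:** The top view puts it about 5 mm from its start. The side view said 18 mm, but that view was already about 5 mm off at the start, and the side picture shows no visible shift.
- **Other things:** The repeat readings for the mug, bowl and timer agree with the start to within about 20 mm, which is roughly how far repeat readings scattered. The arm went near none of them.
- **Hand:** It is clear of everything, with force readings within noise (under 0.5 N per axis).

While starting the lift, the push on the tongue reached about 7 N, well above the 1 N needed. I eased off after that, and the later pictures showed no visible sliding of the dish.

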